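Seat the brood sample tray and hold the sprung magnifier over it

TASK

Slide the white tray of sample tubs (it has a blue grip fin) into the slotted holder until it is fully home against the back stop, keeping all four tubs upright in their pockets, and let go of it. Then swing the magnifier arm (the one with the red post) forward over the tray, against its return spring, right up to its stop, and finish while holding it there with the fingers so that it cannot spring back. Leave the dish, the jar and the probe where they are.

Things in the scene. Friction and masses are not known exactly. Their poses are not given: they have to be found in the camera images.
- station: Fixed viewing station, placed and turned differently each time (its +y within 0.2 rad of world +y): slotted tray holder of dark steel, blue foot, steel post. Origin on the bench at the centre of the seated tray, z up; the tray goes in along the station's -y. No floor: the tray slides on the bench. Post and pivot stand behind the back stop at x = 0, y = -100 mm, 42 mm across, 138 mm tall.
- mouth (a point): Middle of the holder's mouth (station y = +27 mm, 11 mm above the bench). Between the two side rails, 22 mm high, the channel is 115 mm wide; lips from z = 16 to 22 mm reach in to x = +-49 mm over the tray's flanges. Outside the mouth two slanted cheeks, 22 mm high, widen the way in to about 135 mm at y = +50 mm.
- back_stop (a point): Middle of the face of the holder's back stop (station y = -57.5 mm, 11 mm above the bench), against which the tray's leading end rests when fully home.
- lens_arm (a joint): Angle of the magnifier arm about its upright pivot: 0 at rest (arm out to the station's -x side, held by its return spring), growing clockwise seen from above to 1.30 rad at its hard stop, where the arm points along the station's +y with the lens over the tray. Spring 0.15 N m at rest, 0.48 N m at the stop (3.3 N at the red post); let go, it swings back to 0.
- lens_post (a point): Where to take the red upright round post near the magnifier arm's tip: on its axis, 152 mm above the bench. Post 14 mm across, from the arm's top (126 mm above the bench) to 172 mm; 145 mm from the pivot axis. Between post and pivot is the black lens ring, 80 mm across, 10 mm thick, centre 95 mm from the pivot, level with the arm. The point turns with the arm.
- lens_pivot (a point): Point on the arm's upright pivot axis, 120 mm above the bench, the height at which the arm swings level; fixed to the station at its x = 0, y = -100 mm.
- tray_mid (a point): Middle of the loose white tray, 12 mm above its underside; axes z up, +y towards the blue fin, away from the holder within 0.6 rad. It starts left of the holder. 115 mm long (y), 90 wide, 24 high; side flanges make it 110 wide at z = 4 to 10 mm. 0.3 to 0.5 kg loaded. Fully home this point is at the station's x = 0, y = 0 with axes parallel; the fin end then sticks out of the mouth.
- tray_fin (a point): Where to take the tray's blue upright fin: 83 mm from the tray's middle along the tray's +y, 20 mm above the bench. The fin is 12 mm thick (tray x), 45 mm long (y, from 57 to 102 mm from the middle), from 2 to 36 mm above the bench; free space on both sides.
- tub0_mid (a point): Centre (half-way up) of a loose lidded sample tub, amber with yellow lid, 34 mm across, 38 mm tall, standing upright in its own pocket of the tray (tray x = -21, y = -27 mm); its z axis is the tub's axis.
- tub1_mid (a point): Centre (half-way up) of a loose lidded sample tub, white with red lid, 34 mm across, 38 mm tall, standing upright in its own pocket of the tray (tray x = +21, y = -27 mm); its z axis is the tub's axis.
- tub2_mid (a point): Centre (half-way up) of a loose lidded sample tub, amber with red lid, 34 mm across, 38 mm tall, standing upright in its own pocket of the tray (tray x = -21, y = +27 mm); its z axis is the tub's axis.
- tub3_mid (a point): Centre (half-way up) of a loose lidded sample tub, white with yellow lid, 34 mm across, 38 mm tall, standing upright in its own pocket of the tray (tray x = +21, y = +27 mm); its z axis is the tub's axis.
- dish: Bystander: closed clear dish, 94 mm across, 17 mm high, beyond the work; origin under its centre.
- jar: Bystander: white jar with a red cap, 60 mm across, 100 mm tall, to the right of the station; origin under its centre.
- probe: Bystander: black handled probe, about 190 mm long, 10 mm thick, lying beyond the tray; origin under the handle's middle, x along it.
Things that resemble listed ones, but are neither listed nor needed, are in the scene too. Leave any black or purple look-alike of the part that bears tub1_mid alone. What is shaped like the part that bears tub2_mid but black is not meant.

How it is judged:
On the way, in this order (a step that is already met when the one before it is completed fails the run):
1. the tray is fully home in the holder, its tubs upright in it, and let go (y of tray_mid in the frame of station between -0.006 and 0.005 m and x of tray_mid in the frame of station between -0.006 and 0.006 m and angle between the y axis of tray_mid and the y axis of station, either way round below 0.07 rad and height (world z) of tray_mid below 0.016 m and angle between tray_mid's own z axis and vertical below 0.05 rad and angle between each of tub0_mid, tub1_mid, tub2_mid, tub3_mid's own z axis and vertical below 0.3 rad and horizontal distance between each of tub0_mid, tub1_mid, tub2_mid, tub3_mid and tray_mid below 0.05 m and height (world z) of each of tub0_mid, tub1_mid, tub2_mid, tub3_mid below 0.032 m and distance between the grasp point and tray_fin above 0.04 m), for 0.2 s.
2. the magnifier arm is at its stop, over the seated tray (value of joint lens_arm above 1.22 rad), for 0.5 s.
At the end, for the whole second after the job is handed in: The tray is in the holder within 5 mm of its back stop, within 6 mm of centre, lying flat and parallel within 0.07 rad; all four tubs stand upright in it; the fingers hold the magnifier arm (over 1 N) within 0.08 rad of its stop through the last second (y of tray_mid in the frame of station between -0.006 and 0.005 m and x of tray_mid in the frame of station between -0.006 and 0.006 m and angle between the y axis of tray_mid and the y axis of station, either way round below 0.07 rad and height (world z) of tray_mid below 0.016 m and angle between tray_mid's own z axis and vertical below 0.05 rad and angle between each of tub0_mid, tub1_mid, tub2_mid, tub3_mid's own z axis and vertical below 0.3 rad and horizontal distance between each of tub0_mid, tub1_mid, tub2_mid, tub3_mid and tray_mid below 0.05 m and height (world z) of each of tub0_mid, tub1_mid, tub2_mid, tub3_mid below 0.032 m and value of joint lens_arm above 1.22 rad and contact force between the fingers and station above 1 N); the arm keeps its last pose, push and grip.
It fails at once if the dish is pushed more than 25 mm or tipped (distance of dish from where it was at the start of the episode above 0.025 m or angle between dish's own z axis and vertical above 0.3 rad).
It fails at once if the jar is pushed more than 25 mm or tipped (distance of jar from where it was at the start of the episode above 0.025 m or angle between jar's own z axis and vertical above 0.3 rad).
It fails at once if the probe is pushed more than 25 mm or tipped (distance of probe from where it was at the start of the episode above 0.025 m or angle between probe's own z axis and vertical above 0.3 rad).
It fails at once if a tub is tipped over (angle between any of tub0_mid, tub1_mid, tub2_mid, tub3_mid's own z axis and vertical above 0.6 rad).
It also fails if it takes over 58 s, if anything falls off the work surface, if the arm or the gripper's body presses on something with over 40 N, if the wrist force passes 120 N, or if a joint passes its speed limit or range.

ROBOT

A 6-joint arm with a two-finger parallel gripper is mounted at the origin on the work surface. World frame = base frame: x ahead of the robot, y to its left, z up, the work surface at z = 0. Lengths are in m, angles in rad, forces in N, time in s.
With the tool pointing down it reaches from about 0.25 to 0.725 m from the base axis. Payload 4 kg.
Tool frame: the origin (TCP) lies between the finger pads; the fingertips stand 11 mm ahead of it and the grasp point (between the pads) lies 8 mm behind it (bot.tip_extent is the distance from the TCP to the fingertips, in m); z points along the fingers, y is the line along which they close (so a half turn about z gives the same grasp; the last joint's range is limited). The gripper opens to 85 mm and grips with 20 to 120 N. Pads are 22 mm wide; open, the fingers measure 114 mm over their backs; the gripper's body (76 mm by 85 mm) begins 54 mm behind the grasp point. The pads swing forward as they close: fully open they stand 13 mm farther back than shut.
Start: joints at [-1.252, 0.241, 0.005, 1.335, 0, 1.571], TCP at [0.157, -0.475, 0.242] pointing down, gripper open.
Joint ranges: [-2.72, 2.72], [-1.05, 1.87], [-1.09, 1.28], [-1.99, 2.15], [-1.42, 1.44], [-3.14, 3.14]. Speed limits (rad/s): [2.79, 2.79, 3.14, 3.14, 3.14, 3.14].

INTERFACE

Orientations are given as a unit quaternion [x, y, z, w].
In Python, from workcell import bot gives the robot as it stands. The module is installed in compiled form; this text tells all that it offers.
- The arm moves only by the tool drive_tool, never from a script. Its argument "rows" is a list of rows, each an object of numbers: "dx", "dy", "dz": the shift along the tool's x, y, z in units of 50 mm (1.0 is 50 mm); "wx", "wy", "wz": the turn, a rotation vector about the tool's x, y, z in units of 5 degrees (1.0 is 5 degrees); "hand": the finger opening in mm, from 0 to 85.4. A call has 1 to 20 rows; each row is the pose to reach, as a shift and turn from the pose commanded when the call began, along the tool's axes at that moment; what a row does not reach only later rows make up. A row lasts 1/10 s, in which the tool goes at most 50 mm and 8.59 degrees, less where a joint would pass 70% of its speed; a pose out of reach is approached as far as the arm can. A call with a gripper value outside its range is refused whole. The fingers move at their own pace and stop on an object; the grip force is fixed at half the most. Time passes only in rows, so rows that repeat a pose let the fingers close. It gives the time, the measured TCP pose, the force, the opening and the grip force at its end, in the units of the state.
- bot.get_obs(): the state, without advancing time (a new reading comes with each control period).
- bot.camera(name): name is "scene" or "top" or "wrist"; returns the picture (384x512x3 uint8, red, green, blue); there is no depth.
- bot.get_calibration(name): a dict with "vfov" (degrees; the focal length in pixels is half the picture's height over the tangent of half this angle, whatever the lens; pixels are square), "cx", "cy" (the principal point, pixels), "origin" and "rotation" of the camera in the world; the wrist camera has in their place "mount" (4x4, takes a point from camera to tool coordinates, whose origin is the TCP and whose axes are the flange's). Camera axes: x right, y up, looking along -z (the intrinsics and any distortion apply to the point x, -y, -z); pixel columns grow to the right and rows downward; lengths in m; the calibration is good to about 2 mm. A picture is of the moment at which its call begins: read the wrist's pose just before it. get_calibration takes no time and is no camera call.
- bot.job_done(): hands the job in; it is judged then, once.
Trained networks look in the newest picture that a camera, given by its name, has taken for a name from the list of things; names that differ only in an ending like _2 or _b are one class to them, and where a whole thing is asked for, a point or a joint stands for the part that bears it (a point fixed in the world has none). Each returns a list of dicts, best first, with "score" (0 to 1); they miss things now and then, are a little off and sometimes report something else, mostly with a low value. They report only what shows in the picture. A call takes as long as a camera call. They do not tell look-alikes from the thing itself.
- bot.look_for(camera, thing): "extent" ([centre column, centre row, width, height] in pixels, round what is visible of it).
- bot.outline_of(camera, thing): "region" (384x512 bool, what is visible of it) and "extent" ([centre column, centre row, width, height] in pixels, round what is visible of it).
The state is a dict: "clock": time; "joint_pos": joint angles; "joint_vel": joint speeds; "tau": joint torques, N m; "eef_pos": TCP position; "tool_rot": TCP orientation; "ft_force": force on the tool from outside, world axes, zero at the start; "ft_torque": the same for the moment, N m; "grip_width": finger opening in m; "grasp_force": force on a finger pad.
Only numpy, scipy, OpenCV 4.12 (cv2) and the standard library are available. Lean on these libraries where they do the work, as an engineer would, in place of code of your own. Each camera call takes 0.05 s, during which the arm holds its last target. There are 200 camera calls.

## Working session

There is one attempt and no reset: what is moved stays moved. The work goes in short steps, Python scripts to look and compute and a tool call to move; the robot and the scene stay as the last step left them, time stands still between calls to the robot, and variables do not carry over. Pictures are saved under pics/ and viewed, at most 10 in all, crops included, and the job is handed in when it is done.

Besides the shell and the picture viewer there is one more tool, called after "Emit:" as name(argument=value, ...) on one line, values as JSON. drive_tool: Moves the arm, as the interface text tells. Its arguments: {"type":"object","properties":{"rows":{"type":"array","items":{"type":"object","properties":{"dx":{"type":"number"},"dy":{"type":"number"},"dz":{"type":"number"},"wx":{"type":"number"},"wy":{"type":"number"},"wz":{"type":"number"},"hand":{"type":"number"}}}}},"required":["rows"]}

```bash
mkdir -p pics
python3 - <<'E'
from workcell import bot
import cv2,numpy as np
o=bot.get_obs();print(o['clock'],o['eef_pos'],o['tool_rot'],o['grip_width'])
ims=[]
for n in ['scene','top']:
    im=bot.camera(n);cv2.imwrite(f'pics/{n}0.png',im[...,::-1])
    c=bot.get_calibration(n);print(n,{k:np.round(v,3).tolist() if not isinstance(v,str) else v for k,v in c.items()})
    for t in ['station','tray_mid','tray_fin','lens_post','lens_arm','tub0_mid','tub1_mid','tub2_mid','tub3_mid','dish','jar','probe']:
        print(t,[(round(d['score'],2),np.round(d['extent']).tolist()) for d in bot.look_for(n,t)][:4])
c=bot.get_calibration('wrist');print(c)
E
```

```text
0.0 [ 0.15651147 -0.47423231  0.24141309] [ 9.87322922e-01  1.58721006e-01 -1.76435118e-04 -1.02919434e-03] 0.08539674174162941
scene {'vfov': 53.614, 'cx': 256.115, 'cy': 190.037, 'origin': [0.997, 0.478, 0.826], 'rotation': [0.107, 0.354, 0.886, 0.279]}
station [(0.81, [248.0, 180.0, 75.0, 103.0])]
tray_mid [(0.96, [347.0, 277.0, 74.0, 60.0])]
tray_fin [(0.57, [345.0, 277.0, 68.0, 56.0])]
lens_post [(0.93, [250.0, 147.0, 57.0, 35.0])]
lens_arm [(0.64, [250.0, 146.0, 51.0, 32.0])]
tub0_mid [(0.72, [340.0, 260.0, 18.0, 20.0]), (0.49, [202.0, 132.0, 20.0, 33.0])]
tub1_mid [(0.81, [285.0, 279.0, 12.0, 21.0]), (0.68, [330.0, 269.0, 16.0, 15.0]), (0.64, [382.0, 252.0, 15.0, 19.0])]
tub2_mid [(0.79, [411.0, 293.0, 22.0, 17.0]), (0.5, [360.0, 275.0, 15.0, 20.0])]
tub3_mid [(0.51, [346.0, 284.0, 19.0, 20.0])]
dish [(0.77, [211.0, 267.0, 36.0, 32.0])]
jar [(0.93, [203.0, 131.0, 19.0, 34.0]), (0.6, [348.0, 284.0, 17.0, 22.0])]
probe []
top {'vfov': 49.72, 'cx': 255.116, 'cy': 191.935, 'origin': [0.484, -0.071, 1.272], 'rotation': [-0.042, 0.042, 0.714, -0.698]}
station [(0.71, [288.0, 213.0, 
[... 380 characters left out ...]
158.0, 231.0, 11.0, 11.0]), (0.55, [126.0, 252.0, 8.0, 10.0]), (0.51, [175.0, 226.0, 14.0, 6.0])]
tub3_mid []
dish [(0.72, [234.0, 138.0, 30.0, 25.0])]
jar [(0.68, [386.0, 208.0, 28.0, 21.0]), (0.56, [305.0, 217.0, 27.0, 59.0])]
probe [(0.55, [157.0, 154.0, 4.0, 56.0])]
{'vfov': 69.91924310781572, 'cx': 252.15872268901356, 'cy': 186.7754025198499, 'mount': array([[-8.55111208e-05,  9.47237517e-01,  3.20532493e-01,
         8.15273554e-02],
       [ 9.99999856e-01, -8.86395840e-05,  5.28725954e-04,
         3.92242879e-04],
       [ 5.29240927e-04,  3.20532492e-01, -9.47237373e-01,
        -1.33160799e-01],
       [ 0.00000000e+00,  0.00000000e+00,  0.00000000e+00,
         1.00000000e+00]])}
```

Run:
```python
import cv2,numpy as np
a=cv2.imread('pics/top0.png')[110:300,90:430];a=cv2.resize(a,(800,447),interpolation=cv2.INTER_CUBIC)
cv2.imwrite('pics/top0c.png',a)
a=cv2.imread('pics/scene0.png')[90:340,150:450];cv2.imwrite('pics/scene0c.png',cv2.resize(a,(720,600),interpolation=cv2.INTER_CUBIC))
```

```text
(no output)
```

View pics/top0c.png

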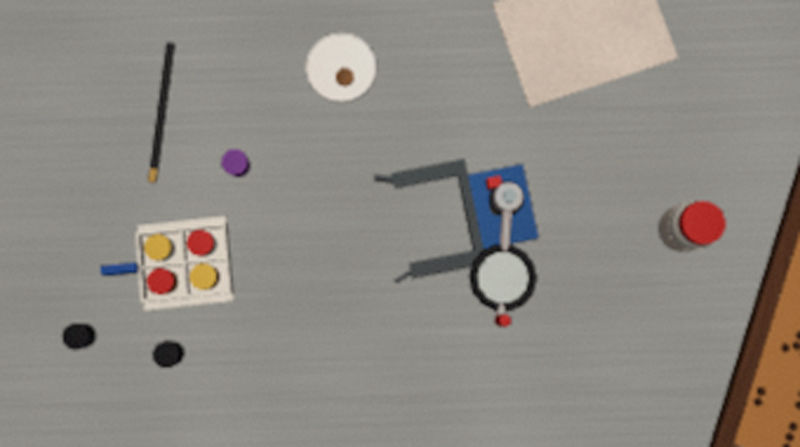

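View pics/scene0c.png

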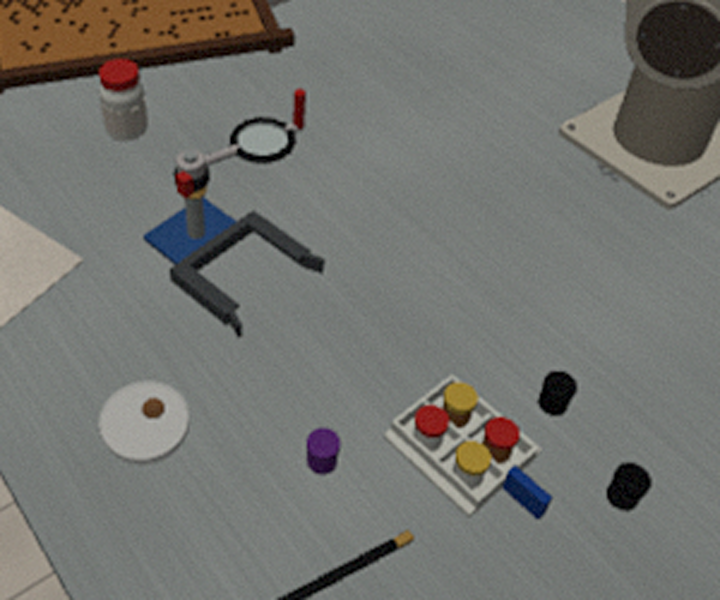

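```bash
cat > h.py <<'E'
import numpy as np,cv2
from workcell import bot
from scipy.spatial.transform import Rotation as R
def cam(n,obs=None):
    c=bot.get_calibration(n);f=192/np.tan(np.radians(c['vfov'])/2)
    if n=='wrist':
        T=np.eye(4);T[:3,:3]=R.from_quat(obs['tool_rot']).as_matrix();T[:3,3]=obs['eef_pos'];M=T@c['mount']
        return f,c['cx'],c['cy'],M[:3,3],M[:3,:3]
    r=np.array(c['rotation']);r=R.from_quat(r).as_matrix() if r.shape==(4,) else r
    return f,c['cx'],c['cy'],np.array(c['origin']),r
def unproj(k,uv,z):
    f,cx,cy,o,r=k;uv=np.atleast_2d(uv).astype(float)
    d=np.c_[(uv[:,0]-cx)/f,-(uv[:,1]-cy)/f,-np.ones(len(uv))]@r.T
    return o+d*((z-o[2])/d[:,2])[:,None]
def proj(k,p):
    f,cx,cy,o,r=k;q=(np.atleast_2d(p)-o)@r
    return np.c_[cx+f*q[:,0]/-q[:,2],cy-f*q[:,1]/-q[:,2]]
E
python3 - <<'E'
from h import *
k=cam('top')
im=cv2.imread('pics/top0.png');hsv=cv2.cvtColor(im,cv2.COLOR_BGR2HSV)
P=lambda u,v:(90+u/2.353,110+v/2.353)
for nm,uv,z in [('tl',P(137,227),.024),('tr',P(224,217),.024),('br',P(233,300),.024),('bl',P(144,308),.024),
 ('finout',P(101,270),.036),('finin',P(137,268),.036),('pivot',P(508,197),.138),('redtop',P(503,320),.172),
 ('tub0',P(203,276),.04),('rail up far in',P(462,182),.022),('rail lo back in',P(475,258),.022),('rail up mouth',P(392,186),.022),('rail lo mouth',P(411,266),.022),('dish',P(341,66),.017),('probe top',P(170,45),.01),('probe tip',P(153,180),.01),('jar',P(702,223),.1),('purple',P(235,162),.03),('blk1',P(168,353),.03),('blk2',P(79,336),.03)]:
    print(nm,unproj(k,uv,z)[0].round(4))
m=cv2.inRange(hsv,(100,120,40),(130,255,255))
n,l,s,c=cv2.connectedComponentsWithStats(m)
for i in range(1,n):
    if s[i,4]>15:
        pts=np.argwhere(l==i)[:,::-1];w=unproj(k,pts,.036 if c[i][0]<200 else .004);print(s[i],w.mean(0).round(4),cv2.minAreaRect((w[:,:2]*1000).astype(np.float32)))
E
```

```text
tl [0.5957 0.2508 0.024 ]
tr [0.6061 0.1391 0.024 ]
br [0.4997 0.1279 0.024 ]
bl [0.4922 0.2411 0.024 ]
finout [0.5411 0.2928 0.036 ]
finin [0.5426 0.2473 0.036 ]
pivot [ 0.6109 -0.2126  0.138 ]
redtop [ 0.4688 -0.1976  0.172 ]
tub0 [0.5305 0.163  0.04  ]
rail up far in [ 0.6448 -0.1683  0.022 ]
rail lo back in [ 0.5463 -0.1819  0.022 ]
rail up mouth [ 0.6416 -0.0778  0.022 ]
rail lo mouth [ 0.5379 -0.0997  0.022 ]
dish [ 0.803  -0.0143  0.017 ]
probe top [0.8385 0.2126 0.01  ]
probe tip [0.6581 0.234  0.01  ]
jar [ 0.5783 -0.45    0.1   ]
purple [0.6763 0.1237 0.03  ]
blk1 [0.4352 0.209  0.03  ]
blk2 [0.4589 0.3213 0.03  ]
[  5 159   7   5  31] [0.7431 0.6743 0.036 ] ((742.655517578125, 674.310546875), (18.871904373168945, 12.328916549682617), 88.69650268554688)
[  1 168   8   6  32] [0.7134 0.6837 0.036 ] ((713.6535034179688, 683.3790283203125), (17.868858337402344, 16.553617477416992), 46.25717544555664)
[  0 178   5   6  23] [0.6824 0.6903 0.036 ] ((683.4408569335938, 689.4300537109375), (15.719524383544922, 12.043034553527832), 2.8885715007781982)
[289 181  29  35 453] [ 0.6118 -0.2193  0.004 ] ((614.3899536132812, -220.9260711669922), (97.93598937988281, 71.6417007446289), 9.793461799621582)
[133 222  15   5  56] [0.5427 0.2716 0.036 ] ((542.5489501953125, 271.66302490234375), (10.677186965942383, 42.09218978881836), 4.425192832946777)
[   0  228   30   45 1112] [0.4755 0.6473 0.036 ] ((479.3426513671875, 650.7680053710938), (123.94879150390625, 87.25032043457031), 11.237848281860352)
```

```bash
cat >> h.py <<'E'
def goto(p,yaw):
    "delta (units of drive_tool) from measured pose to TCP p, tool down with tool x at yaw"
    o=bot.get_obs();r=R.from_quat(o['tool_rot']);x=[np.cos(yaw),np.sin(yaw),0];y=[np.sin(yaw),-np.cos(yaw),0]
    t=R.from_matrix(np.c_[x,y,[0,0,-1]])
    print('d',(r.inv().apply(np.array(p)-o['eef_pos'])/.05).round(3),'w',(np.degrees((r.inv()*t).as_rotvec())/5).round(3),'t',o['clock'])
E
python3 -c "
from h import *
goto([.60,-.19,.30],1.646)"
```

```text
d [10.204 -2.63  -1.154] w [ -0.      0.    -15.208] t 1.3
```

Emit:
drive_tool(rows=[{"dx":10.2,"dy":-2.6,"dz":-1.15,"wz":-15.2},{"dx":10.2,"dy":-2.6,"dz":-1.15,"wz":-15.2},{"dx":10.2,"dy":-2.6,"dz":-1.15,"wz":-15.2},{"dx":10.2,"dy":-2.6,"dz":-1.15,"wz":-15.2},{"dx":10.2,"dy":-2.6,"dz":-1.15,"wz":-15.2},{"dx":10.2,"dy":-2.6,"dz":-1.15,"wz":-15.2},{"dx":10.2,"dy":-2.6,"dz":-1.15,"wz":-15.2},{"dx":10.2,"dy":-2.6,"dz":-1.15,"wz":-15.2},{"dx":10.2,"dy":-2.6,"dz":-1.15,"wz":-15.2},{"dx":10.2,"dy":-2.6,"dz":-1.15,"wz":-15.2},{"dx":10.2,"dy":-2.6,"dz":-1.15,"wz":-15.2},{"dx":10.2,"dy":-2.6,"dz":-1.15,"wz":-15.2},{"dx":10.2,"dy":-2.6,"dz":-1.15,"wz":-15.2},{"dx":10.2,"dy":-2.6,"dz":-1.15,"wz":-15.2}])

```text
invalid input at $.rows[0]: expected keys dx, dy, dz, wx, wy, wz, hand
```

Run:
```python
from h import *
o=bot.get_obs();im=bot.camera('wrist');np.save('w1.npy',np.r_[o['eef_pos'],o['tool_rot']])
print(o['clock'],o['eef_pos'],o['tool_rot'],o['joint_pos'])
cv2.imwrite('pics/w1raw.png',im[...,::-1]);cv2.imwrite('pics/w1.png',cv2.resize(im[...,::-1],(800,600),interpolation=cv2.INTER_CUBIC))
```

```text
1.3 [ 0.15672693 -0.47481595  0.24231225] [ 9.87320305e-01  1.58740715e-01 -9.72715459e-06  1.02331126e-05] [-1.25196410e+00  2.40609018e-01  5.02692769e-03  1.33519712e+00
 -2.24564937e-05  1.57079843e+00]
```

View pics/w1.png

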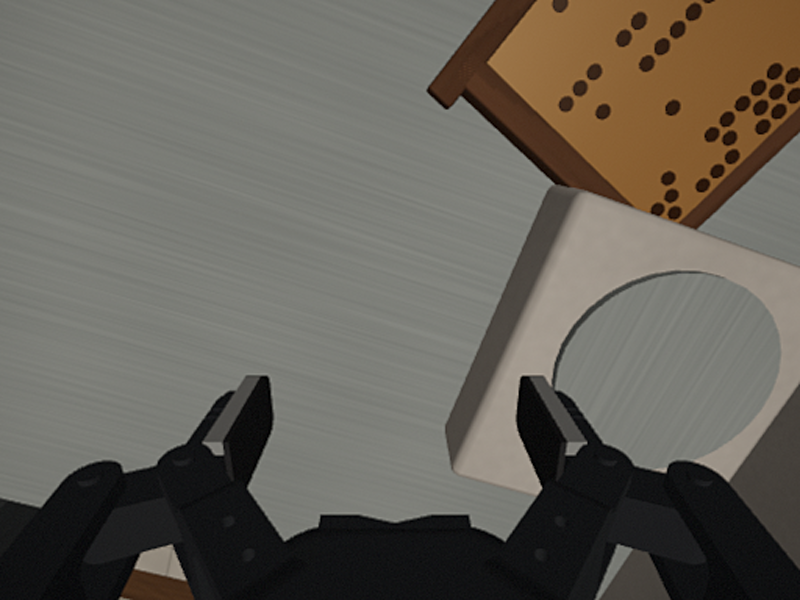

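That call was refused because every key is required, so this picture still shows the start pose: open fingers in the lower half, upper half clear.

Emit:
drive_tool(rows=[{"dx":10.2,"dy":-2.6,"dz":-1.15,"wx":0,"wy":0,"wz":-15.2,"hand":85},{"dx":10.2,"dy":-2.6,"dz":-1.15,"wx":0,"wy":0,"wz":-15.2,"hand":85},{"dx":10.2,"dy":-2.6,"dz":-1.15,"wx":0,"wy":0,"wz":-15.2,"hand":85},{"dx":10.2,"dy":-2.6,"dz":-1.15,"wx":0,"wy":0,"wz":-15.2,"hand":85},{"dx":10.2,"dy":-2.6,"dz":-1.15,"wx":0,"wy":0,"wz":-15.2,"hand":85},{"dx":10.2,"dy":-2.6,"dz":-1.15,"wx":0,"wy":0,"wz":-15.2,"hand":85},{"dx":10.2,"dy":-2.6,"dz":-1.15,"wx":0,"wy":0,"wz":-15.2,"hand":85},{"dx":10.2,"dy":-2.6,"dz":-1.15,"wx":0,"wy":0,"wz":-15.2,"hand":85},{"dx":10.2,"dy":-2.6,"dz":-1.15,"wx":0,"wy":0,"wz":-15.2,"hand":85},{"dx":10.2,"dy":-2.6,"dz":-1.15,"wx":0,"wy":0,"wz":-15.2,"hand":85},{"dx":10.2,"dy":-2.6,"dz":-1.15,"wx":0,"wy":0,"wz":-15.2,"hand":85},{"dx":10.2,"dy":-2.6,"dz":-1.15,"wx":0,"wy":0,"wz":-15.2,"hand":85},{"dx":10.2,"dy":-2.6,"dz":-1.15,"wx":0,"wy":0,"wz":-15.2,"hand":85},{"dx":10.2,"dy":-2.6,"dz":-1.15,"wx":0,"wy":0,"wz":-15.2,"hand":85}])

```text
clock: 2.75
eef_pos: [0.5994, -0.1922, 0.2997]
tool_rot: [0.681, 0.733, -0.0, -0.0]
ft_force: [0.1, -0.4, -0.7]
grip_width: 0.0847
grasp_force: 0.0
```

Run:
```python
from h import *
o=bot.get_obs();im=bot.camera('wrist');np.save('w2.npy',np.r_[o['eef_pos'],o['tool_rot']])
print(o['clock'],o['eef_pos'],o['tool_rot'],o['joint_pos'])
cv2.imwrite('pics/w2raw.png',im[...,::-1]);cv2.imwrite('pics/w2.png',cv2.resize(im[...,::-1],(800,600),interpolation=cv2.INTER_CUBIC))
```

```text
2.75 [ 0.59937727 -0.19216657  0.29967966] [ 6.80673709e-01  7.32586575e-01 -3.33824334e-04 -3.16410050e-04] [-3.10100504e-01  5.05465046e-01  5.39379488e-01  1.60556722e+00
 -3.35728396e-04  1.18726358e+00]
```

View pics/w2.png

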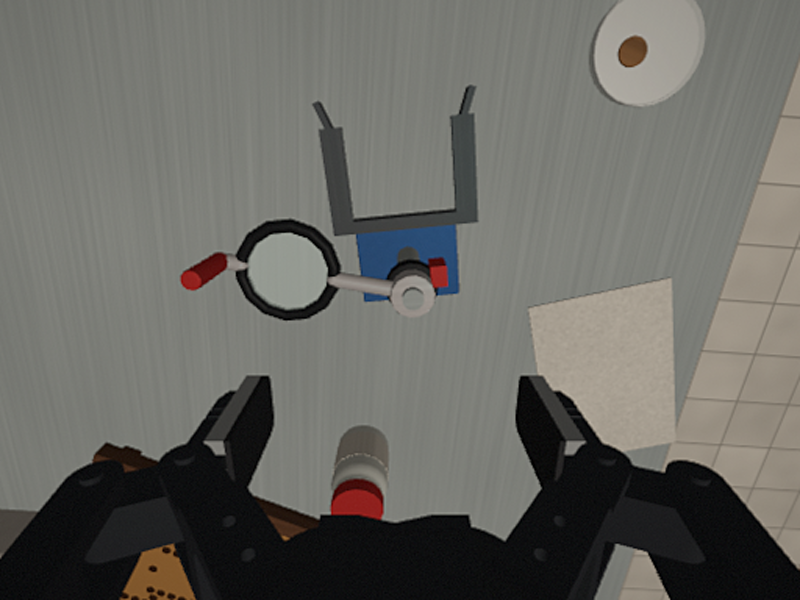

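```bash
cat > fit.py <<'E'
from h import *
from scipy.optimize import least_squares
s=np.load('w2.npy');k=cam('wrist',dict(eef_pos=s[:3],tool_rot=s[3:]))
S=.64
M=[((343,128),(-.049,.027,.022)),((452,115.5),(.049,.027,.022)),((354,219),(-.049,-.0575,.022)),((456,210),(.049,-.0575,.022)),((413,296),(0,-.1,.138))]
uv=np.array([m[0] for m in M])*S;X=np.array([m[1] for m in M])
for (a,b) in M: print(b,unproj(k,np.array(a)*S,b[2])[0].round(4))
print('red',unproj(k,np.array((192,279))*S,.172)[0].round(4))
def T(q,X):
    c,s_=np.cos(q[2]),np.sin(q[2]);return np.c_[q[0]+c*X[:,0]-s_*X[:,1],q[1]+s_*X[:,0]+c*X[:,1],X[:,2]]
f=lambda q:(proj(k,T(q,X))-uv).ravel()
r=least_squares(f,[.594,-.114,.165]);print(r.x.round(4),r.fun.reshape(-1,2).round(2).tolist())
E
python3 fit.py
```

```text
(-0.049, 0.027, 0.022) [ 0.5455 -0.0979  0.022 ]
(0.049, 0.027, 0.022) [ 0.6416 -0.0805  0.022 ]
(-0.049, -0.0575, 0.022) [ 0.5589 -0.1785  0.022 ]
(0.049, -0.0575, 0.022) [ 0.6551 -0.1629  0.022 ]
(0, -0.1, 0.138) [ 0.6136 -0.2121  0.138 ]
red [ 0.4701 -0.1993  0.172 ]
[ 0.5976 -0.1147  0.166 ] [[-0.45, -1.43], [-0.06, -0.45], [-0.09, 0.63], [0.2, 0.28], [0.33, 1.03]]
```

```bash
python3 -c "
from h import *
goto([.55,.15,.22],1.646)"
```

```text
d [ 6.903 -0.482  1.598] w [-0.006  0.001 -0.027] t 2.8
```

Emit:
drive_tool(rows=[{"dx":6.9,"dy":-0.5,"dz":1.6,"wx":0,"wy":0,"wz":0,"hand":85},{"dx":6.9,"dy":-0.5,"dz":1.6,"wx":0,"wy":0,"wz":0,"hand":85},{"dx":6.9,"dy":-0.5,"dz":1.6,"wx":0,"wy":0,"wz":0,"hand":85},{"dx":6.9,"dy":-0.5,"dz":1.6,"wx":0,"wy":0,"wz":0,"hand":85},{"dx":6.9,"dy":-0.5,"dz":1.6,"wx":0,"wy":0,"wz":0,"hand":85},{"dx":6.9,"dy":-0.5,"dz":1.6,"wx":0,"wy":0,"wz":0,"hand":85},{"dx":6.9,"dy":-0.5,"dz":1.6,"wx":0,"wy":0,"wz":0,"hand":85},{"dx":6.9,"dy":-0.5,"dz":1.6,"wx":0,"wy":0,"wz":0,"hand":85},{"dx":6.9,"dy":-0.5,"dz":1.6,"wx":0,"wy":0,"wz":0,"hand":85},{"dx":6.9,"dy":-0.5,"dz":1.6,"wx":0,"wy":0,"wz":0,"hand":85}])

```text
clock: 3.8
eef_pos: [0.5499, 0.1491, 0.2205]
tool_rot: [0.681, 0.732, 0.0, 0.001]
ft_force: [0.7, -0.4, -0.2]
grip_width: 0.0848
grasp_force: 0.0
```

Run:
```python
from h import *
o=bot.get_obs();im=bot.camera('wrist');np.save('w3.npy',np.r_[o['eef_pos'],o['tool_rot']])
print(o['clock'],o['eef_pos'],o['joint_pos'])
cv2.imwrite('pics/w3raw.png',im[...,::-1]);cv2.imwrite('pics/w3.png',cv2.resize(im[...,::-1],(800,600),interpolation=cv2.INTER_CUBIC))
hsv=cv2.cvtColor(im,cv2.COLOR_RGB2HSV);m=cv2.inRange(hsv,(105,150,40),(130,255,255))
n,l,s,c=cv2.connectedComponentsWithStats(m)
k=cam('wrist',o)
for i in range(1,n):
    if s[i,4]>60:
        pts=np.argwhere(l==i)[:,::-1];w=unproj(k,pts,.036);print(s[i],w.mean(0).round(4),cv2.minAreaRect((w[:,:2]*1000).astype(np.float32)))
```

```text
3.8 [0.54989604 0.14909721 0.22049898] [ 2.65118475e-01  3.88385926e-01  1.54676301e-01  1.33625396e+00
 -6.76124412e-04  1.76329357e+00]
[250  29  11  48 490] [0.5436 0.2721 0.036 ] ((543.283935546875, 271.38946533203125), (10.415766716003418, 44.705509185791016), 4.680483818054199)
```

View pics/w3.png

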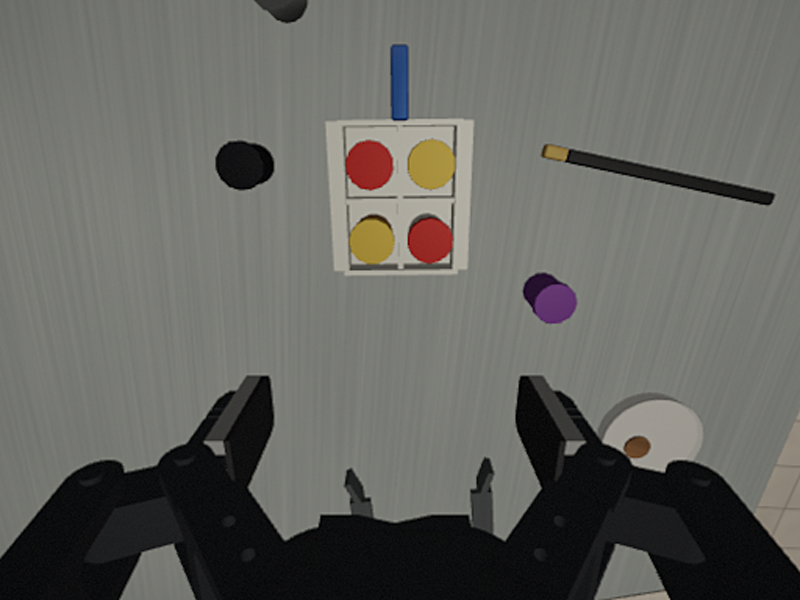

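```bash
python3 -c "
from h import *
goto([.5432,.2752,.09],1.653);goto([.5432,.2752,.017],1.653)"
```

```text
d [2.533 0.04  2.611] w [ 0.014  0.003 -0.119] t 3.85
d [2.533 0.038 4.071] w [ 0.014  0.003 -0.119] t 3.85
```

Emit:
drive_tool(rows=[{"dx":2.53,"dy":0.04,"dz":2.6,"wx":0,"wy":0,"wz":-0.12,"hand":60},{"dx":2.53,"dy":0.04,"dz":2.6,"wx":0,"wy":0,"wz":-0.12,"hand":60},{"dx":2.53,"dy":0.04,"dz":2.6,"wx":0,"wy":0,"wz":-0.12,"hand":60},{"dx":2.53,"dy":0.04,"dz":2.6,"wx":0,"wy":0,"wz":-0.12,"hand":60},{"dx":2.53,"dy":0.04,"dz":2.6,"wx":0,"wy":0,"wz":-0.12,"hand":60},{"dx":2.53,"dy":0.04,"dz":3.4,"wx":0,"wy":0,"wz":-0.12,"hand":60},{"dx":2.53,"dy":0.04,"dz":3.8,"wx":0,"wy":0,"wz":-0.12,"hand":60},{"dx":2.53,"dy":0.04,"dz":4.07,"wx":0,"wy":0,"wz":-0.12,"hand":60},{"dx":2.53,"dy":0.04,"dz":4.07,"wx":0,"wy":0,"wz":-0.12,"hand":60},{"dx":2.53,"dy":0.04,"dz":4.07,"wx":0,"wy":0,"wz":-0.12,"hand":8},{"dx":2.53,"dy":0.04,"dz":4.07,"wx":0,"wy":0,"wz":-0.12,"hand":8},{"dx":2.53,"dy":0.04,"dz":4.07,"wx":0,"wy":0,"wz":-0.12,"hand":8},{"dx":2.53,"dy":0.04,"dz":4.07,"wx":0,"wy":0,"wz":-0.12,"hand":8},{"dx":2.53,"dy":0.04,"dz":4.07,"wx":0,"wy":0,"wz":-0.12,"hand":8},{"dx":2.53,"dy":0.04,"dz":4.07,"wx":0,"wy":0,"wz":-0.12,"hand":8}])

```text
clock: 5.35
eef_pos: [0.5434, 0.2774, 0.018]
tool_rot: [0.676, 0.737, 0.001, 0.001]
ft_force: [0.7, -0.8, 5.4]
grip_width: 0.0112
grasp_force: 59.3
```

```bash
python3 -c "
from h import *
goto([.598-.165*.215,-.1145+.986*.215,.018],1.571+.166)"
```

```text
d [-3.617e+00  7.500e-02 -3.000e-03] w [ 0.035 -0.006 -0.93 ] t 5.35
```

Emit:
drive_tool(rows=[{"dx":-0.1,"dy":0,"dz":0,"wx":0,"wy":0,"wz":-0.05,"hand":8},{"dx":-0.3,"dy":0.01,"dz":0,"wx":0,"wy":0,"wz":-0.1,"hand":8},{"dx":-0.6,"dy":0.01,"dz":0,"wx":0,"wy":0,"wz":-0.2,"hand":8},{"dx":-0.95,"dy":0.02,"dz":0,"wx":0,"wy":0,"wz":-0.3,"hand":8},{"dx":-1.3,"dy":0.03,"dz":0,"wx":0,"wy":0,"wz":-0.4,"hand":8},{"dx":-1.7,"dy":0.04,"dz":0,"wx":0,"wy":0,"wz":-0.5,"hand":8},{"dx":-2.1,"dy":0.05,"dz":0,"wx":0,"wy":0,"wz":-0.6,"hand":8},{"dx":-2.5,"dy":0.06,"dz":0,"wx":0,"wy":0,"wz":-0.7,"hand":8},{"dx":-2.85,"dy":0.07,"dz":0,"wx":0,"wy":0,"wz":-0.8,"hand":8},{"dx":-3.2,"dy":0.075,"dz":0,"wx":0,"wy":0,"wz":-0.9,"hand":8},{"dx":-3.45,"dy":0.075,"dz":0,"wx":0,"wy":0,"wz":-0.93,"hand":8},{"dx":-3.6,"dy":0.075,"dz":0,"wx":0,"wy":0,"wz":-0.93,"hand":8},{"dx":-3.62,"dy":0.075,"dz":0,"wx":0,"wy":0,"wz":-0.93,"hand":8},{"dx":-3.62,"dy":0.075,"dz":0,"wx":0,"wy":0,"wz":-0.93,"hand":8}])

```text
clock: 6.75
eef_pos: [0.5626, 0.0979, 0.0179]
tool_rot: [0.646, 0.763, 0.002, 0.0]
ft_force: [-0.0, 2.4, 7.2]
grip_width: 0.0112
grasp_force: 59.6
```

Run:
```python
from h import *
o=bot.get_obs();print(o['clock'],o['eef_pos'],o['grip_width'])
ims=[bot.camera(n)[...,::-1] for n in ('wrist','top','scene')]
for n,i in zip(('w','t','s'),ims): cv2.imwrite(f'pics/{n}4raw.png',i)
np.save('w4.npy',np.r_[o['eef_pos'],o['tool_rot']])
t=cv2.resize(ims[1][150:270,150:340],(760,480),interpolation=cv2.INTER_CUBIC);cv2.imwrite('pics/t4.png',t)
```

```text
6.75 [0.56257971 0.09785414 0.01794309] 0.011175666111391097
```

View pics/t4.png

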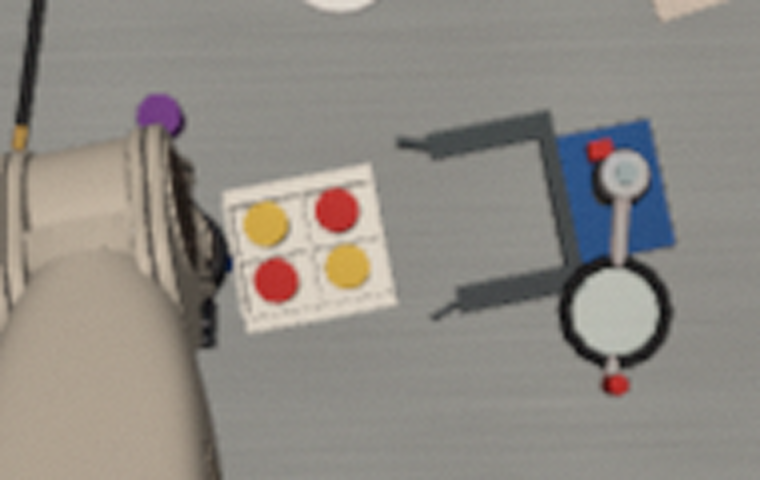

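Emit:
drive_tool(rows=[{"dx":-0.15,"dy":0,"dz":0,"wx":0,"wy":0,"wz":0,"hand":8},{"dx":-0.4,"dy":0,"dz":0,"wx":0,"wy":0,"wz":0,"hand":8},{"dx":-0.65,"dy":0,"dz":0,"wx":0,"wy":0,"wz":0,"hand":8},{"dx":-0.9,"dy":0,"dz":0,"wx":0,"wy":0,"wz":0,"hand":8},{"dx":-1.15,"dy":0,"dz":0,"wx":0,"wy":0,"wz":0,"hand":8},{"dx":-1.4,"dy":0,"dz":0,"wx":0,"wy":0,"wz":0,"hand":8},{"dx":-1.6,"dy":0,"dz":0,"wx":0,"wy":0,"wz":0,"hand":8},{"dx":-1.7,"dy":0,"dz":0,"wx":0,"wy":0,"wz":0,"hand":8},{"dx":-1.7,"dy":0,"dz":0,"wx":0,"wy":0,"wz":0,"hand":8}])

```text
clock: 7.8
eef_pos: [0.5767, 0.0139, 0.018]
tool_rot: [0.646, 0.763, 0.002, 0.0]
ft_force: [0.3, 2.4, 7.1]
grip_width: 0.0107
grasp_force: 59.6
```

Emit:
drive_tool(rows=[{"dx":-0.15,"dy":0,"dz":0,"wx":0,"wy":0,"wz":0,"hand":8},{"dx":-0.35,"dy":0,"dz":0,"wx":0,"wy":0,"wz":0,"hand":8},{"dx":-0.55,"dy":0,"dz":0,"wx":0,"wy":0,"wz":0,"hand":8},{"dx":-0.7,"dy":0,"dz":0,"wx":0,"wy":0,"wz":0,"hand":8},{"dx":-0.8,"dy":0,"dz":0,"wx":0,"wy":0,"wz":0,"hand":8},{"dx":-0.86,"dy":0,"dz":0,"wx":0,"wy":0,"wz":0,"hand":8},{"dx":-0.86,"dy":0,"dz":0,"wx":0,"wy":0,"wz":0,"hand":8}])

```text
clock: 8.5
eef_pos: [0.5836, -0.0279, 0.018]
tool_rot: [0.646, 0.764, 0.002, 0.0]
ft_force: [-1.0, 4.0, 7.8]
grip_width: 0.0108
grasp_force: 59.7
```

Emit:
drive_tool(rows=[{"dx":-0.04,"dy":0,"dz":0,"wx":0,"wy":0,"wz":0,"hand":8},{"dx":-0.08,"dy":0,"dz":0,"wx":0,"wy":0,"wz":0,"hand":8},{"dx":-0.08,"dy":0,"dz":0,"wx":0,"wy":0,"wz":0,"hand":8}])

```text
clock: 8.8
eef_pos: [0.5841, -0.0313, 0.018]
tool_rot: [0.645, 0.764, 0.002, -0.0]
ft_force: [-1.1, 5.4, 7.8]
grip_width: 0.0108
grasp_force: 59.7
```

Emit:
drive_tool(rows=[{"dx":-0.04,"dy":0,"dz":0,"wx":0,"wy":0,"wz":0,"hand":8},{"dx":-0.08,"dy":0,"dz":0,"wx":0,"wy":0,"wz":0,"hand":8},{"dx":-0.08,"dy":0,"dz":0,"wx":0,"wy":0,"wz":0,"hand":8}])

```text
clock: 9.1
eef_pos: [0.584, -0.0314, 0.018]
tool_rot: [0.644, 0.765, 0.004, -0.003]
ft_force: [-3.9, 15.6, 10.5]
grip_width: 0.0106
grasp_force: 60.1
```

Emit:
drive_tool(rows=[{"dx":0.04,"dy":0,"dz":0,"wx":0,"wy":0,"wz":0,"hand":55},{"dx":0.04,"dy":0,"dz":0,"wx":0,"wy":0,"wz":0,"hand":55},{"dx":0.04,"dy":0,"dz":0,"wx":0,"wy":0,"wz":0,"hand":55},{"dx":0.04,"dy":0,"dz":0,"wx":0,"wy":0,"wz":0,"hand":55},{"dx":0.04,"dy":0,"dz":-0.4,"wx":0,"wy":0,"wz":0,"hand":55},{"dx":0.04,"dy":0,"dz":-1.2,"wx":0,"wy":0,"wz":0,"hand":55},{"dx":0.04,"dy":0,"dz":-2.2,"wx":0,"wy":0,"wz":0,"hand":55},{"dx":0.04,"dy":0,"dz":-3.2,"wx":0,"wy":0,"wz":0,"hand":55},{"dx":0.04,"dy":0,"dz":-4.2,"wx":0,"wy":0,"wz":0,"hand":55},{"dx":0.04,"dy":0,"dz":-5.0,"wx":0,"wy":0,"wz":0,"hand":55},{"dx":0.04,"dy":0,"dz":-5.0,"wx":0,"wy":0,"wz":0,"hand":55}])

```text
clock: 10.2
eef_pos: [0.5866, -0.036, 0.2738]
tool_rot: [0.646, 0.763, 0.004, 0.005]
ft_force: [-0.1, -0.1, 0.6]
grip_width: 0.0551
grasp_force: 0.0
```

Run:
```python
from h import *
o=bot.get_obs();print(o['clock'],o['eef_pos'],o['grip_width'],o['joint_pos'])
ims=[bot.camera(n)[...,::-1] for n in ('top','scene','wrist')]
a=cv2.resize(ims[0][160:260,220:345],(500,400),interpolation=cv2.INTER_CUBIC)
b=cv2.resize(ims[1][110:260,190:340],(300,300),interpolation=cv2.INTER_CUBIC)
c=cv2.resize(ims[2],(300,225),interpolation=cv2.INTER_CUBIC)
v=np.zeros((530,800,3),np.uint8);v[:400,:500]=a;v[:300,500:]=b;v[305:530,500:]=c;cv2.imwrite('pics/v5.png',v)
for n,i in zip('tsw',ims): cv2.imwrite(f'pics/{n}5raw.png',i)
```

```text
10.2 [ 0.58663489 -0.03595388  0.27379332] 0.05505099749970554 [-6.11123963e-02  3.99607001e-01  3.08925060e-01  1.46666764e+00
 -1.99695928e-04  1.34440130e+00]
```

View pics/v5.png

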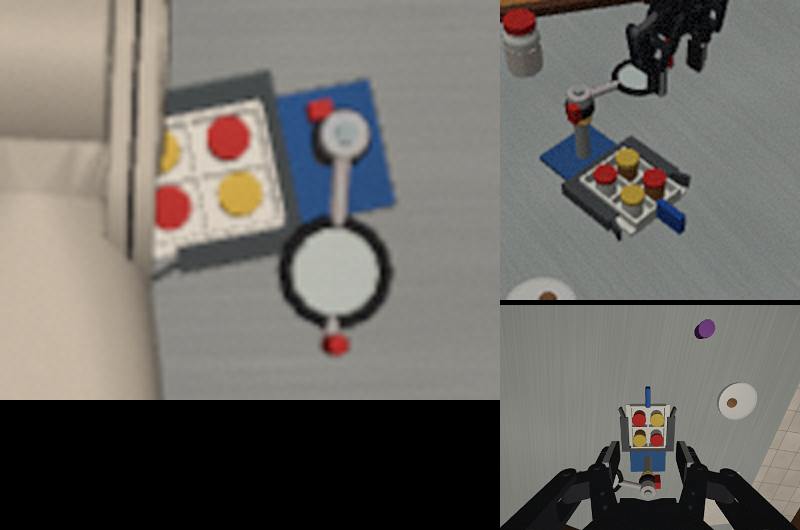

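```bash
python3 -c "
from h import *
goto([.470,-.1985,.22],1.737);goto([.470,-.1985,.147],1.737)"
```

```text
d [-2.841 -2.769  0.914] w [-0.01  -0.001 -0.008] t 10.35
d [-2.841 -2.768  2.374] w [-0.01  -0.001 -0.008] t 10.35
```

Emit:
drive_tool(rows=[{"dx":-2.84,"dy":-2.77,"dz":0.5,"wx":0,"wy":0,"wz":0,"hand":60},{"dx":-2.84,"dy":-2.77,"dz":0.5,"wx":0,"wy":0,"wz":0,"hand":60},{"dx":-2.84,"dy":-2.77,"dz":0.5,"wx":0,"wy":0,"wz":0,"hand":60},{"dx":-2.84,"dy":-2.77,"dz":0.5,"wx":0,"wy":0,"wz":0,"hand":60},{"dx":-2.84,"dy":-2.77,"dz":0.5,"wx":0,"wy":0,"wz":0,"hand":60},{"dx":-2.84,"dy":-2.77,"dz":0.9,"wx":0,"wy":0,"wz":0,"hand":60},{"dx":-2.84,"dy":-2.77,"dz":0.9,"wx":0,"wy":0,"wz":0,"hand":60}])

```text
clock: 11.05
eef_pos: [0.468, -0.1974, 0.2175]
tool_rot: [0.646, 0.763, -0.001, -0.004]
ft_force: [-0.7, 0.1, 0.5]
grip_width: 0.0601
grasp_force: 0.0
```

Run:
```python
from h import *
goto([.470,-.1985,.147],1.737)
o=bot.get_obs();k=cam('wrist',o);im=bot.camera('wrist')
print(o['eef_pos'],proj(k,[[.470,-.1985,.172]]))
hsv=cv2.cvtColor(im,cv2.COLOR_RGB2HSV);m=cv2.inRange(hsv,(0,150,60),(8,255,255))|cv2.inRange(hsv,(172,150,60),(180,255,255))
n,l,s,c=cv2.connectedComponentsWithStats(m)
for i in range(1,n):
    if s[i,4]>60: print(s[i],c[i])
cv2.imwrite('pics/w6.png',im[...,::-1])
```

```text
d [-0.035  0.045  1.409] w [-0.076 -0.052 -0.013] t 11.05
[ 0.46800476 -0.19736048  0.21745259] [[256.44536341 217.75214596]]
[349  74  35  33 873] [366.03665521  90.12371134]
[382 126  34  30 762] [398.65485564 140.5984252 ]
[246 189  18  39 584] [254.54965753 209.        ]
[414 206  29  27 447] [429.049217   218.41834452]
```

View pics/w6.png

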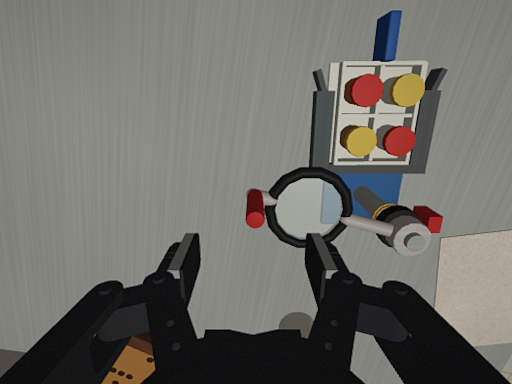

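The red post's top is at (255,219), within 2 px of the predicted position and centred between the fingers. I'll descend and grip it.

Emit:
drive_tool(rows=[{"dx":-0.04,"dy":0.03,"dz":0.4,"wx":0,"wy":0,"wz":0,"hand":60},{"dx":-0.04,"dy":0.03,"dz":0.9,"wx":0,"wy":0,"wz":0,"hand":60},{"dx":-0.04,"dy":0.03,"dz":1.25,"wx":0,"wy":0,"wz":0,"hand":60},{"dx":-0.04,"dy":0.03,"dz":1.4,"wx":0,"wy":0,"wz":0,"hand":60},{"dx":-0.04,"dy":0.03,"dz":1.4,"wx":0,"wy":0,"wz":0,"hand":8},{"dx":-0.04,"dy":0.03,"dz":1.4,"wx":0,"wy":0,"wz":0,"hand":8},{"dx":-0.04,"dy":0.03,"dz":1.4,"wx":0,"wy":0,"wz":0,"hand":8},{"dx":-0.04,"dy":0.03,"dz":1.4,"wx":0,"wy":0,"wz":0,"hand":8},{"dx":-0.04,"dy":0.03,"dz":1.4,"wx":0,"wy":0,"wz":0,"hand":8},{"dx":-0.04,"dy":0.03,"dz":1.4,"wx":0,"wy":0,"wz":0,"hand":8}])

```text
clock: 12.1
eef_pos: [0.4701, -0.2002, 0.1525]
tool_rot: [0.646, 0.763, -0.002, -0.001]
ft_force: [-7.5, -0.8, 5.5]
grip_width: 0.0121
grasp_force: 58.5
```

Run:
```python
from h import *
o=bot.get_obs();P=np.array([.6145,-.2131]);v=o['eef_pos'][:2]-P
a0=np.arctan2(v[1],v[0]);rr=np.hypot(*v);print(a0,rr,o['eef_pos'],o['grip_width'],o['ft_force'],o['grasp_force'])
r=R.from_quat(o['tool_rot'])
for th in np.r_[np.linspace(a0,1.737,21)[1:],1.72]:
    rad=rr+(.145-rr)*(a0-th)/1.3
    d=r.inv().apply(np.r_[P+rad*np.array([np.cos(th),np.sin(th)])-o['eef_pos'][:2],0])/.05
    print(round(th,3),d.round(2))
```

```text
3.052136316340971 0.1449444934993665 [ 0.47013507 -0.20015108  0.15249386] 0.01210500864651354 [-7.50182948 -0.82758775  5.53975731] 58.47379982471466
2.986 [ 0.18  0.05 -0.  ]
2.921 [ 0.36  0.12 -0.  ]
2.855 [ 0.54  0.2  -0.  ]
2.789 [ 0.7   0.29 -0.  ]
2.723 [ 0.87  0.39 -0.  ]
2.658 [ 1.02  0.5  -0.  ]
2.592 [ 1.17  0.62 -0.  ]
2.526 [ 1.31  0.75 -0.  ]
2.46 [ 1.44  0.88 -0.  ]
2.395 [ 1.56  1.03 -0.  ]
2.329 [ 1.67  1.19 -0.01]
2.263 [ 1.78  1.35 -0.01]
2.197 [ 1.87  1.52 -0.01]
2.132 [ 1.95  1.69 -0.01]
2.066 [ 2.01  1.87 -0.01]
2.0 [ 2.07  2.05 -0.01]
1.934 [ 2.11  2.23 -0.01]
1.869 [ 2.14  2.42 -0.01]
1.803 [ 2.16  2.61 -0.01]
1.737 [ 2.17  2.8  -0.01]
1.72 [ 2.17  2.85 -0.01]
```

Emit:
drive_tool(rows=[{"dx":0.1,"dy":0.02,"dz":0,"wx":0,"wy":0,"wz":0,"hand":8},{"dx":0.36,"dy":0.12,"dz":0,"wx":0,"wy":0,"wz":0,"hand":8},{"dx":0.54,"dy":0.2,"dz":0,"wx":0,"wy":0,"wz":0,"hand":8},{"dx":0.7,"dy":0.29,"dz":0,"wx":0,"wy":0,"wz":0,"hand":8},{"dx":0.87,"dy":0.39,"dz":0,"wx":0,"wy":0,"wz":0,"hand":8},{"dx":1.02,"dy":0.5,"dz":0,"wx":0,"wy":0,"wz":0,"hand":8},{"dx":1.17,"dy":0.62,"dz":0,"wx":0,"wy":0,"wz":0,"hand":8},{"dx":1.31,"dy":0.75,"dz":0,"wx":0,"wy":0,"wz":0,"hand":8},{"dx":1.44,"dy":0.88,"dz":0,"wx":0,"wy":0,"wz":0,"hand":8},{"dx":1.56,"dy":1.03,"dz":0,"wx":0,"wy":0,"wz":0,"hand":8},{"dx":1.67,"dy":1.19,"dz":0,"wx":0,"wy":0,"wz":0,"hand":8},{"dx":1.78,"dy":1.35,"dz":0,"wx":0,"wy":0,"wz":0,"hand":8},{"dx":1.87,"dy":1.52,"dz":0,"wx":0,"wy":0,"wz":0,"hand":8},{"dx":1.95,"dy":1.69,"dz":0,"wx":0,"wy":0,"wz":0,"hand":8},{"dx":2.01,"dy":1.87,"dz":0,"wx":0,"wy":0,"wz":0,"hand":8},{"dx":2.07,"dy":2.05,"dz":0,"wx":0,"wy":0,"wz":0,"hand":8},{"dx":2.11,"dy":2.23,"dz":0,"wx":0,"wy":0,"wz":0,"hand":8},{"dx":2.14,"dy":2.42,"dz":0,"wx":0,"wy":0,"wz":0,"hand":8},{"dx":2.16,"dy":2.61,"dz":0,"wx":0,"wy":0,"wz":0,"hand":8},{"dx":2.16,"dy":2.7,"dz":0,"wx":0,"wy":0,"wz":0,"hand":8}])

```text
clock: 14.1
eef_pos: [0.5861, -0.0672, 0.1524]
tool_rot: [0.645, 0.764, 0.002, -0.003]
ft_force: [-6.5, 9.7, 6.2]
grip_width: 0.0125
grasp_force: 59.2
```

Run:
```python
from h import *
o=bot.get_obs();P=np.array([.6145,-.2131]);v=o['eef_pos'][:2]-P
print(np.arctan2(v[1],v[0]),np.hypot(*v),o['eef_pos'],o['ft_force'])
ims=[bot.camera(n)[...,::-1] for n in ('scene','wrist')]
v=np.zeros((450,800,3),np.uint8);v[:400,:400]=cv2.resize(ims[0][100:250,180:330],(400,400),interpolation=cv2.INTER_CUBIC);v[:300,400:]=cv2.resize(ims[1],(400,300))
cv2.imwrite('pics/v7.png',v)
```

```text
1.7628105988095109 0.14859444705135486 [ 0.58614275 -0.06723645  0.15243627] [-6.51158141  9.70548145  6.18730357]
```

View pics/v7.png

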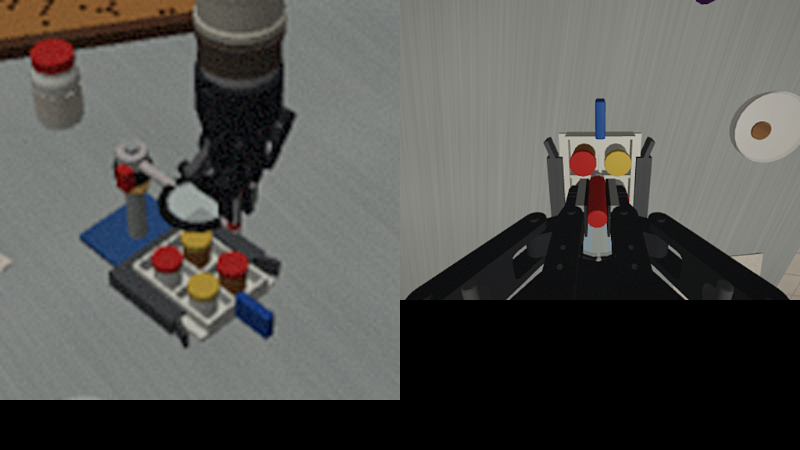

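Emit:
drive_tool(rows=[{"dx":0.02,"dy":0.04,"dz":0,"wx":0,"wy":0,"wz":0,"hand":8},{"dx":0.02,"dy":0.09,"dz":0,"wx":0,"wy":0,"wz":0,"hand":8},{"dx":0.02,"dy":0.14,"dz":0,"wx":0,"wy":0,"wz":0,"hand":8},{"dx":0.02,"dy":0.14,"dz":0,"wx":0,"wy":0,"wz":0,"hand":8},{"dx":0.02,"dy":0.14,"dz":0,"wx":0,"wy":0,"wz":0,"hand":8}])

```text
clock: 14.7
eef_pos: [0.59, -0.066, 0.1523]
tool_rot: [0.645, 0.764, -0.0, -0.005]
ft_force: [-13.1, 6.5, 8.9]
grip_width: 0.0118
grasp_force: 59.7
```

Emit:
drive_tool(rows=[{"dx":0,"dy":0.05,"dz":0,"wx":0,"wy":0,"wz":0,"hand":8},{"dx":0,"dy":0.05,"dz":0,"wx":0,"wy":0,"wz":0,"hand":8},{"dx":0,"dy":0.05,"dz":0,"wx":0,"wy":0,"wz":0,"hand":8},{"dx":0,"dy":0.05,"dz":0,"wx":0,"wy":0,"wz":0,"hand":8},{"dx":0,"dy":0.05,"dz":0,"wx":0,"wy":0,"wz":0,"hand":8},{"dx":0,"dy":0.05,"dz":0,"wx":0,"wy":0,"wz":0,"hand":8}])

```text
clock: 15.3
eef_pos: [0.5907, -0.0659, 0.1523]
tool_rot: [0.646, 0.764, -0.002, -0.006]
ft_force: [-17.7, 6.0, 9.7]
grip_width: 0.0122
grasp_force: 60.2
```

Run:
```python
from h import *
o=bot.get_obs();P=np.array([.6145,-.2131]);v=o['eef_pos'][:2]-P
print(o['clock'],np.arctan2(v[1],v[0]),np.hypot(*v),o['ft_force'])
ims=[bot.camera(n)[...,::-1] for n in ('scene','top')]
v=np.zeros((400,800,3),np.uint8);v[:,:400]=cv2.resize(ims[0][110:230,190:310],(400,400),interpolation=cv2.INTER_CUBIC);v[:,400:]=cv2.resize(ims[1][160:260,230:330],(400,400),interpolation=cv2.INTER_CUBIC)
cv2.imwrite('pics/v8.png',v)
```

```text
15.3 1.7313980712265373 0.14909128239446162 [-17.70164665   6.04247908   9.74390075]
```

View pics/v8.png

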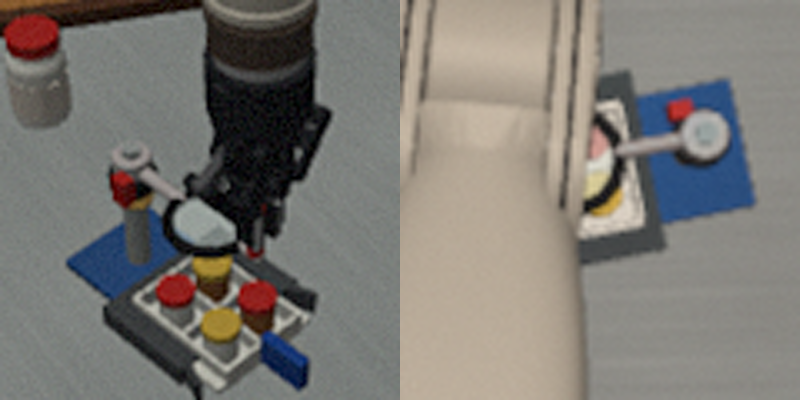

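The lens is over the seated tray and parallel to the station's axis. The last 2.5 mm of push moved it only 0.7 mm while the force rose, so it is at its stop.

```bash
python3 -c "
from workcell import bot
print(bot.job_done())"
```

```text
the job is handed in; nothing more can be done
None
```

I handed the job in, but the hand-in returned no verdict. The tray is home against the back stop with all four tubs upright and let go, and the fingers are holding the magnifier arm at its stop; I moved nothing else.

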